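# Shim the work board level

### The job

The little hinged work board sags at its front foot. Push the wooden wedge, thin end first, under that foot until the bubble of the level on the board sits centred between its two black lines, then let go and leave the wedge lying there on the bench, holding the board up.

Things in the scene. Friction and masses are not known exactly. Their poses are not given: they have to be found in the camera images.
- wedge: Loose wooden wedge, 155 x 40 mm, about 100 g; the short flat strip of the same wood is not it. Origin on its underside below the middle of the thick heel; x to the thin end, z up. Heel: flat-topped block 28 mm high, x -20 to +20 mm, gripped across its 40 mm width; from there the top slopes down evenly (2.17 mm per 10 mm) to the thin end, 3 mm high, at x = +135 mm.
- foot (a point): Lowest point of the rounded foot (28 mm wide) under the middle of the board's front edge. x: way to push, level from foot to hinge, 130 mm off and about 40 mm up; z up. A stop first holds the foot 6 to 12 mm over the bench; level is about 9.5 mm higher (16 to 21 mm). Load about 3 N. Board 146 x 110 x 14 mm juts 11 mm out before the foot, top 57 mm up, level to 80 mm.
- bubble (a point): Middle of the pale bubble, 13 mm long, in the yellow-green vial of the level (100 x 26 mm) fixed on the board. It runs along the vial to the higher end: at the start about 18 mm from the centre, on the hinge side; it moves 1.9 mm away from the hinge for each millimetre that the foot is raised.
- vial_centre (a point): Middle of the vial, on its top, halfway between its two black lines (22 mm apart); x points along the vial to the hinge. The bubble is between the lines when its middle is within 4.5 mm of this point along x.

How it is judged:
By the outcome, as a careful person would: the job done as asked, in the order asked, and still so for the second after the job is handed in, with the robot touching nothing.
It also fails if it takes over 48 s, if anything falls off the work surface, if the arm or the gripper's body presses on something with over 40 N, if the wrist force passes 120 N, or if a joint passes its speed limit or range.

### The arm

A 6-joint arm with a two-finger parallel gripper is mounted at the origin on a cart in front of the work surface, level with it; the furniture and walls round the work are solid. World frame = base frame: x ahead of the robot, y to its left, z up, the work surface at z = 0. Lengths are in mm, angles in rad, forces in N, time in s.
With the tool pointing down it reaches from about 350 to 725 mm from the base axis. Payload 4.3 kg.
Tool frame: the origin (TCP) lies midway between the tips of the shut fingers; the grasp point (between the pads) lies 19 mm behind it (pinch_z is the distance from the TCP to the grasp point, in mm); z points along the fingers, y is the direction in which the jaws open and shut (so a half turn about z gives the same grasp; the last joint's range is limited). The gripper opens to 85 mm and grips with 20 to 120 N. Pads are 22 mm wide; open, the fingers measure 114 mm over their backs; the gripper's body (76 mm by 85 mm) begins 54 mm behind the grasp point. The pads swing forward as they close: fully open they stand 13 mm farther back than shut.
Start: joints at [1.002, 0.377, 0.081, 1.274, 0, 1.46], TCP at [254.664, 515.571, 231.329] pointing down, gripper open.
Joint ranges: [-2.72, 2.72], [-0.84, 1.66], [-1.02, 1.22], [-1.77, 2.12], [-1.37, 1.28], [-3.14, 3.14]. Speed limits (rad/s): [2.57, 2.57, 3.14, 3.14, 3.14, 3.14].

### API

Orientations are given as [roll, pitch, yaw] about the fixed x, y, z axes, in that order (R = Rz(yaw) Ry(pitch) Rx(roll)).
In Python, from station import * gives the robot as it stands.
- The arm moves only by the tool send_rows, never from a script. Its argument "series" is text: rows parted by semicolons, each of 6 numbers parted by spaces: the shift along the tool's x, y, z each as a share of 0.08 m, from -1 to 1, then the turn, a rotation vector about the tool's x, y, z each as a share of pi rad, from -1 to 1. A call has 1 to 10 rows; each row shifts and turns the commanded pose from where the row before left it, along the tool's axes as they then stand; what a row does not reach is not made up. A row lasts 1/12 s, in which the tool goes at most 41.7 mm and 7.16 degrees, less where a joint would pass 70% of its speed; a pose out of reach is approached as far as the arm can. A call with a number of a shift or a turn outside -1 to 1 is refused whole. A call with a gripper value outside its range is refused whole. "claw" is the closure, from -1 (fully open) to 1 (shut), set as the call begins (left out, the last holds). The fingers move at their own pace and stop on an object; "grip_force" is the grip in N (left out, the last holds). Time passes only in rows, so rows that do not move let the fingers close. It gives the time, the measured TCP pose, the force and the opening at its end, in the units of the state.
- get_obs(): the state, without advancing time (a new reading comes with each control period).
- read_camera(name): name is "scene" or "top" or "wrist"; returns (picture, depth): 384x512x3 uint8, blue, green, red; 384x512 float32, mm along the optical axis (not along the pixel's ray), 0 where there is no reading.
- get_calibration(name): a dict with "fx", "fy", "cx", "cy" (pixels), "k1" (the pictures are not rectified: a ray, as slopes to the right and down, at radius r is drawn at 1 + k1 r^2 times it, then the intrinsics apply), "T" (4x4, takes a point from camera to world coordinates). Camera axes: x right, y down, z forward; pixel columns grow to the right and rows downward; lengths in mm; the calibration is good to about 2 mm. A picture is of the moment at which its call begins: read the wrist's pose just before it. get_calibration takes no time and is no camera call; for the wrist camera it gives the pose at the moment of the call.
- hand_in(): hands the job in, once; it reports no verdict.
The state is a dict: "t": time; "joint_positions": joint angles; "dq": joint speeds; "joint_efforts": joint torques, N m; "tcp_pos": TCP position; "tool_rot": TCP orientation; "wrist_force": force on the tool from outside, world axes, zero at the start; "ft_torque": the same for the moment, N m; "grip_width": finger opening in mm.
Only numpy, scipy, OpenCV 4.12 (cv2) and the standard library are available. Lean on these libraries where they do the work, as an engineer would, in place of code of your own. Each camera call takes 0.05 s, during which the arm holds its last target. There are 200 camera calls.

## Working session

There is one attempt and no reset: what is moved stays moved. The work goes in short steps, Python scripts to look and compute and a tool call to move; the robot and the scene stay as the last step left them, time stands still between calls to the robot, and variables do not carry over. Pictures are saved under pics/ and viewed, about 8 in all and at most 12, crops included, and the job is handed in when it is done.

Besides the shell and the picture viewer there is one more tool, called after "Call:" as name(argument=value, ...) on one line, values as JSON. send_rows: Moves the arm, as the interface text tells. Shift numbers are shares of 0.08 m and turn numbers shares of pi rad, none past 1 either way. Its arguments: {"type":"object","properties":{"series":{"type":"string"},"claw":{"type":"number"},"grip_force":{"type":"number"}},"required":["series"]}

```bash
ls; mkdir -p pics; python3 - <<'E'
from station import *
import cv2,numpy as np
o=get_obs();print(o)
for n in("scene","top"):
    p,d=read_camera(n);c=get_calibration(n)
    cv2.imwrite(f"pics/{n}0.png",p);np.savez(f"{n}0.npz",p=p,d=d,**c);print(n,c)
E
```

```text
pics
{'t': 0.0, 'joint_positions': array([ 1.00170851e+00,  3.78130291e-01,  7.96415850e-02,  1.27440503e+00,
       -1.57834087e-07,  1.46047501e+00]), 'dq': array([ 0.00048223,  0.0019818 , -0.00069305, -0.00176301,  0.00036917,
       -0.00024406]), 'joint_efforts': array([ 7.79402890e-04, -4.63598549e+01,  2.69877791e+01,  2.07766512e-02,
       -2.58188893e-04, -1.06269877e-05]), 'tcp_pos': array([254.28591108, 514.9883141 , 230.32857815]), 'tool_rot': array([-3.13950797e+00, -2.30763208e-04,  2.68282592e+00]), 'wrist_force': array([ 0.23337037,  0.07950595, -0.20776013]), 'ft_torque': array([-0.00844543, -0.00840156, -0.03862077]), 'grip_width': 85.12479472713049}
scene {'fx': 489.6698225736226, 'fy': 489.6698225736226, 'cx': 257.78554077218996, 'cy': 187.47091705355038, 'k1': -0.09602368366589834, 'T': array([[ 6.35689428e-01, -2.95421162e-01,  7.13179702e-01,
        -6.26944135e+01],
       [-7.71519235e-01, -2.73819630e-01,  5.74265513e-01,
        -4.23617238e+02],
       [ 2.56324172e-02, -9.15286374e-01, -4.01987353e-01,
         4.36973442e+02],
       [ 0.00000000e+00,  0.00000000e+00,  0.00000000e+00,
         1.00000000e+00]])}
top {'fx': 474.51029227204583, 'fy': 474.51029227204583, 'cx': 260.46277785388594, 'cy': 188.68514368802136, 'k1': -0.14321787616400097, 'T': array([[-6.42226856e-03, -9.88996966e-01,  1.47796333e-01,
         4.69406638e+02],
       [-9.99946271e-01,  7.55418427e-03,  7.09856468e-03,
         1.27388699e+02],
       [-8.13693967e-03, -1.47742803e-01, -9.88992343e-01,
         9.41814122e+02],
       [ 0.00000000e+00,  0.00000000e+00,  0.00000000e+00,
         1.00000000e+00]])}
```

View pics/top0.png

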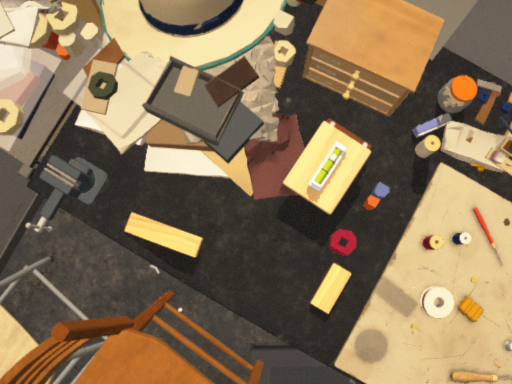

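View pics/scene0.png

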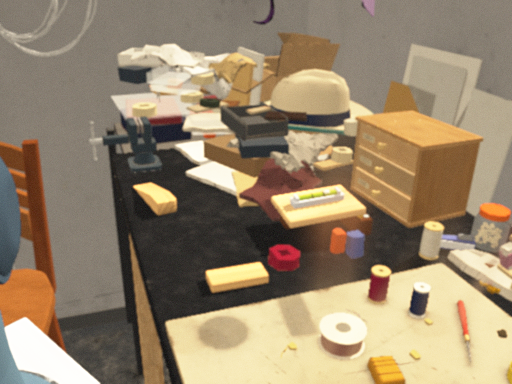

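The top view shows the wedge candidate at about (163,235), the flat strip at (331,289), and the board at (327,167) with its hinge apparently at the upper right. Next I'll measure these using masks and depth.

```bash
cat > h.py <<'E'
import cv2,numpy as np
def rays(uv,c):
    uv=np.asarray(uv,float).reshape(-1,2)
    K=np.array([[c['fx'],0,c['cx']],[0,c['fy'],c['cy']],[0,0,1]])
    n=cv2.undistortPointsIter(uv.reshape(-1,1,2),K,np.array([float(c['k1']),0,0,0]),None,None,(3,50,1e-9)).reshape(-1,2)
    return np.c_[n,np.ones(len(n))]
def bydepth(uv,d,c):
    r=rays(uv,c)*np.asarray(d).reshape(-1,1); return r@c['T'][:3,:3].T+c['T'][:3,3]
def onplane(uv,z,c):
    r=rays(uv,c)@c['T'][:3,:3].T; o=c['T'][:3,3]
    return o+r*((z-o[2])/r[:,2])[:,None]
def proj(P,c):
    q=(np.atleast_2d(P)-c['T'][:3,3])@c['T'][:3,:3]; x=q[:,:2]/q[:,2:]
    x=x*(1+c['k1']*(x**2).sum(1,keepdims=True)); return x*[c['fx'],c['fy']]+[c['cx'],c['cy']]
def cloud(d,c):
    v,u=np.mgrid[:d.shape[0],:d.shape[1]]
    return bydepth(np.c_[u.ravel(),v.ravel()],d.ravel(),c).reshape(*d.shape,3)
def load(n): return dict(np.load(n))
E
python3 - <<'E'
from h import *
np.set_printoptions(precision=1,suppress=True)
a=load('top0.npz');p,d=a['p'],a['d'];W=cloud(d,a)
hsv=cv2.cvtColor(p,cv2.COLOR_BGR2HSV)
m=cv2.inRange(hsv,(10,50,120),(35,255,255))
for nm,(x0,y0,x1,y1) in dict(wedge=(105,200,215,270),strip=(300,255,360,320),board=(275,112,378,222)).items():
    mm=np.zeros_like(m);mm[y0:y1,x0:x1]=m[y0:y1,x0:x1]
    cs,_=cv2.findContours(mm,cv2.RETR_EXTERNAL,cv2.CHAIN_APPROX_NONE);k=max(cs,key=cv2.contourArea)
    r=cv2.minAreaRect(k);b=cv2.boxPoints(r);print(nm,cv2.contourArea(k),b.ravel())
    q=cv2.approxPolyDP(k,4,True).reshape(-1,2);print(' poly',q.tolist())
    f=np.zeros_like(m);cv2.drawContours(f,[k],-1,255,-1);f=cv2.erode(f,np.ones((3,3)));P=W[f>0];P=P[d[f>0]>0]
    # principal axis profile
    c0=P[:,:2].mean(0);e=np.linalg.svd(P[:,:2]-c0,full_matrices=False)[2];s=(P[:,:2]-c0)@e[0];t=(P[:,:2]-c0)@e[1]
    print(' c',c0,'axis',e[0],'s',s.min(),s.max(),'t',t.min(),t.max())
    for lo in np.arange(s.min(),s.max(),15):
        w=(s>=lo)&(s<lo+15);print('  %.0f z=%.1f sd %.1f'%(lo+7.5,np.median(P[w,2]),P[w,2].std()))
# bench height near
for uv in [(220,230),(160,275),(270,230),(100,215)]: print(uv,W[uv[1],uv[0]])
for n,(x0,y0,x1,y1) in dict(top=(270,110,380,220),scene=(255,170,385,250)).items():
    I=load(n+'0.npz')['p'][y0:y1,x0:x1];cv2.imwrite(f'pics/{n}_c.png',cv2.resize(I,None,fx=5,fy=5,interpolation=cv2.INTER_CUBIC))
A=cv2.imread('pics/top_c.png');B=cv2.imread('pics/scene_c.png')
H=400;A=cv2.resize(A,(400,400));B=cv2.resize(B,(400,246));C=np.zeros((400,800,3),np.uint8);C[:,:400]=A;C[:246,400:]=B
cv2.imwrite('pics/c1.png',C)
E
```

```text
wedge 1572.5 [123.1 231.3 130.5 210.9 202.9 237.3 195.4 257.8]
 poly [[131, 212], [125, 231], [196, 256], [201, 237]]
 c [518.5 325.1] axis [0.3 0.9] s -74.03355754363409 79.2723503687541 t -18.63065347119465 18.541999318857783
  -67 z=29.1 sd 2.0
  -52 z=29.2 sd 1.6
  -37 z=29.3 sd 1.7
  -22 z=26.5 sd 1.8
  -7 z=23.5 sd 1.7
  8 z=20.3 sd 1.8
  23 z=17.1 sd 1.8
  38 z=14.1 sd 1.8
  53 z=10.6 sd 1.8
  68 z=7.5 sd 2.0
  83 z=5.9 sd 1.4
strip 1005.0 [308.9 302.9 332.6 261.4 352.  272.4 328.3 314. ]
 poly [[335, 263], [310, 301], [327, 313], [351, 274]]
 c [413.6   0.1] axis [-0.9  0.5] s -43.75131477521137 43.18538462960833 t -18.880893646887074 19.157788617344362
  -36 z=15.4 sd 1.7
  -21 z=15.5 sd 1.5
  -6 z=15.9 sd 1.8
  9 z=15.5 sd 1.7
  24 z=15.7 sd 1.5
  39 z=15.5 sd 1.5
board 4579.0 [280.9 182.6 326.  115.  374.9 147.6 329.8 215.2]
 poly [[328, 119], [282, 182], [331, 213], [369, 155], [370, 145]]
 c [645.7   5.6] axis [-0.8  0.6] s -85.89770755962336 73.8354013659393 t -53.519215167892135 53.22983064312561
  -78 z=33.0 sd 1.6
  -63 z=59.1 sd 1.7
  -48 z=58.7 sd 3.6
  -33 z=58.1 sd 6.9
  -18 z=56.9 sd 6.7
  -3 z=56.3 sd 6.7
  12 z=54.7 sd 6.6
  27 z=53.7 sd 6.6
  42 z=52.4 sd 6.9
  57 z=50.9 sd 3.5
  72 z=49.7 sd 1.8
(220, 230) [527.7 215.    1. ]
(160, 275) [ 413.1  509.5 -799.2]
(270, 230) [527.  115.8   3.2]
(100, 215) [558.6 460.4   0.2]
```

View pics/c1.png

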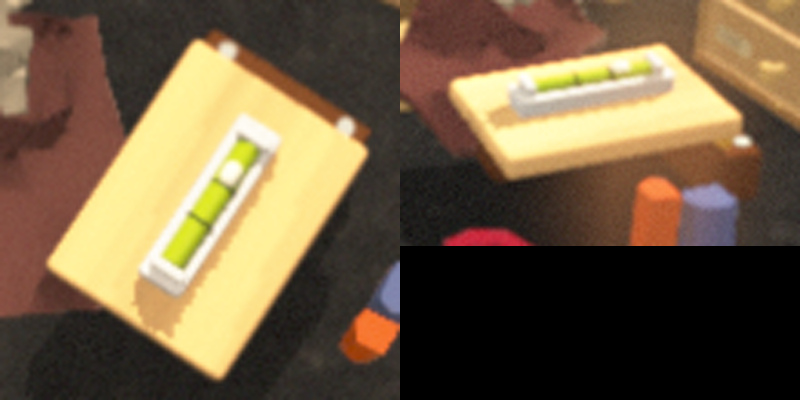

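The close-up shows the hinge blocks at the upper right, the bubble between the centre and that end, and the front edge at the lower left. That makes the push direction up-right in the top view. Next come the wedge and board frames.

```bash
cat >> h.py <<'E'
def level(p,W,d,box,c):
    """vial contour (yellow-green) + bubble -> world points on z plane"""
E
python3 - <<'E'
from h import *
np.set_printoptions(precision=2,suppress=True)
a=load('top0.npz');p,d=a['p'],a['d'];W=cloud(d,a);hsv=cv2.cvtColor(p,cv2.COLOR_BGR2HSV)
def rect(sel):
    P=W[sel][:,:2].astype(np.float32);return cv2.minAreaRect(P),cv2.boxPoints(cv2.minAreaRect(P))
m=cv2.inRange(hsv,(10,50,120),(35,255,255))
def blob(x0,y0,x1,y1):
    mm=np.zeros_like(m);mm[y0:y1,x0:x1]=m[y0:y1,x0:x1]
    cs,_=cv2.findContours(mm,cv2.RETR_EXTERNAL,cv2.CHAIN_APPROX_NONE);k=max(cs,key=cv2.contourArea)
    f=np.zeros_like(m);cv2.drawContours(f,[k],-1,255,-1);return f>0
b=blob(275,112,378,222)&(d>0)&(W[...,2]>45)&(W[...,2]<66)
print('board top',*rect(b))
w=blob(105,200,215,270)&(d>0)&(W[...,2]>2.5)
print('wedge',*rect(w))
P=W[w&(W[...,2]>27)];print('heel top',cv2.minAreaRect(P[:,:2].astype(np.float32)),np.median(P,0))
# vial green
v=np.zeros_like(m);v[112:222,275:378]=cv2.inRange(hsv,(30,90,90),(50,255,255))[112:222,275:378]
uv=np.argwhere(v>0)[:,::-1];print('green n',len(uv))
Q=onplane(uv,71,a);r=cv2.minAreaRect(Q[:,:2].astype(np.float32));print('vial',r);print(cv2.boxPoints(r))
S=load('scene0.npz');WS=cloud(S['d'],S);hs=cv2.cvtColor(S['p'],cv2.COLOR_BGR2HSV)
ms=cv2.inRange(hs,(10,50,120),(35,255,255));z=WS[...,2]
sel=np.zeros_like(ms);sel[175:240,265:380]=1
t=(sel>0)&(ms>0)&(S['d']>0)&(z>45)&(z<66);Pt=WS[t][:,:2].astype(np.float32);print('scene board',cv2.minAreaRect(Pt),cv2.boxPoints(cv2.minAreaRect(Pt)))
E
```

```text
board top ((644.0902709960938, 7.209686279296875), (112.10595703125, 145.26622009277344), 56.05076599121094) [[552.54   1.27]
 [673.04 -79.85]
 [735.65  13.14]
 [615.14  94.27]]
wedge ((519.5419311523438, 329.137451171875), (156.3223876953125, 42.6841926574707), 70.04508972167969) [[472.81 262.95]
 [512.93 248.39]
 [566.28 395.32]
 [526.16 409.89]]
heel top ((503.36810302734375, 284.08135986328125), (60.64992904663086, 40.363861083984375), 70.64898681640625) [502.98 279.63  29.14]
green n 241
vial ((643.0208129882812, 7.133405685424805), (13.455598831176758, 76.23905944824219), 55.5086784362793)
[[607.79  23.17]
 [670.63 -20.  ]
 [678.25  -8.91]
 [615.41  34.26]]
scene board ((694.8181762695312, 9.313621520996094), (277.8354797363281, 173.97518920898438), 6.28061580657959) [[547.22  80.58]
 [566.25 -92.35]
 [842.42 -61.95]
 [823.39 110.98]]
```

```bash
python3 - <<'E'
from h import *
np.set_printoptions(precision=0,suppress=True,linewidth=150)
for n in('top','scene'):
    a=load(n+'0.npz');W=cloud(a['d'],a)[a['d']>0]
    print(n)
    for x in range(150,760,50):
        print(x,[ (lambda s: int(s.max()) if len(s) else None)(W[(abs(W[:,0]-x)<25)&(abs(W[:,1]-y)<25)][:,2]) for y in range(550,-150,-50)])
E
```

```text
top
150 [None, -793, -789, -790, -786, -786, -384, -385, -383, -688, -687, -687, -689, None]
200 [-4, -124, -123, -123, -123, -124, -126, -789, -788, -790, -789, None, None, None]
250 [147, 11, -123, -123, -123, -123, -784, -788, -790, None, -1, 17, 17, 19]
300 [143, 134, 113, -124, -124, -789, -789, None, None, 5, 6, 17, 18, 19]
350 [-787, 140, 139, -785, -790, None, None, 4, 5, 6, 6, 17, 17, 17]
400 [-784, -782, -785, -790, None, 4, 6, 6, 7, 6, 19, 21, 16, 18]
450 [-785, -790, None, None, 4, 5, 8, 5, 7, 8, 5, 21, 19, 16]
500 [118, None, 8, 16, 26, 34, 32, 7, 7, 5, 7, 26, 26, 6]
550 [125, 86, 6, 13, 22, 30, 6, 6, 6, 7, 51, 55, 51, 53]
600 [118, 121, 118, 6, 6, 6, 5, 25, 51, 53, 74, 72, 58, 53]
650 [116, 119, 118, 118, 115, 23, 94, 158, 121, 55, 67, 78, 70, 61]
700 [6, 12, 116, 125, 128, 162, 162, 160, 124, 101, 59, 78, 74, 35]
750 [82, 120, 157, 158, 163, 163, 164, 164, 162, 98, 54, 61, 32, 172]
scene
150 [None, None, None, None, None, None, None, None, 1, 1, 0, 0, None, None]
200 [None, None, -130, -128, -129, -129, -133, None, None, None, None, None, 0, 12]
250 [None, -129, -128, -128, -129, -129, None, None, None, None, -4, 13, 13, 13]
300 [130, 129, 98, -130, -129, None, None, None, None, 0, 0, 11, 12, 13]
350 [None, 134, 134, None, None, None, None, 0, 1, 1, 1, 13, 12, 13]
400 [None, None, None, None, None, -1, 0, 0, 0, 0, 13, 14, 13, 13]
450 [None, None, None, None, 0, 0, 0, 0, 0, 0, 0, 14, 13, 12]
500 [76, None, 0, 9, 20, 28, 28, 0, 0, 0, 1, 21, 21, 1]
550 [120, 81, 0, 8, 18, 26, 0, 1, 0, 1, 46, 48, 49, 49]
600 [113, 114, 114, 1, 0, 1, 0, 20, 46, 48, 68, 69, 53, 49]
650 [112, 115, 114, 115, 111, 17, 19, 155, 117, 54, 53, 74, 73, 56]
700 [0, 10, 112, 123, 123, 159, 159, 156, 118, 98, 55, 75, 67, 56]
750 [80, 116, 153, 153, 159, 159, 158, 159, 158, 96, 51, 58, 0, 168]
```

Call:
send_rows(series="-0.204 -0.0675 0 0 0 0;-0.204 -0.0675 0 0 0 0;-0.204 -0.0675 0 0 0 0;-0.204 -0.0675 0 0 0 0;-0.204 -0.0675 0 0 0 0;-0.204 -0.0675 0 0 0 0;-0.204 -0.0675 0 0 0 0;-0.204 -0.0675 0 0 0 0;-0.204 -0.0675 0 0 0 0;-0.204 -0.0675 0 0 0 0", claw=-1, grip_force=60)

```text
t: 0.93
tcp_pos: [377.3, 394.0, 230.8]
tool_rot: [-3.141, -0.001, 2.683]
wrist_force: [-0.1, -0.6, 0.7]
grip_width: 85.5
```

Call:
send_rows(series="-0.204 -0.0675 0 0 0 0;-0.204 -0.0675 0 0 0 0;-0.204 -0.0675 0 0 0 0;-0.204 -0.0675 0 0 0 0;-0.204 -0.0675 0 0 0 0;-0.204 -0.0675 0 0 0 0;-0.204 -0.0675 0 0 0 0;-0.204 -0.0675 0 0 0 0;-0.204 -0.0675 0 0 0 0;-0.204 -0.0675 0 0 0 0")

```text
t: 1.77
tcp_pos: [499.7, 273.4, 230.8]
tool_rot: [-3.141, -0.001, 2.683]
wrist_force: [0.4, -0.3, 0.4]
grip_width: 85.4
```

Call:
send_rows(series="0 0 0 0 0 -0.0298;0 0 0 0 0 -0.0298;0 0 0 0 0 -0.0298;0 0 0 0 0 -0.0298;0 0 0 0 0 -0.0298;0 0 0 0 0 -0.0298;0 0 0 0 0 -0.0298;0 0 0 0 0 -0.0298;0 0 0 0 0 -0.0298")

```text
t: 2.52
tcp_pos: [499.1, 274.0, 230.7]
tool_rot: [3.142, -0.001, -2.753]
wrist_force: [-0.2, 0.3, 0.1]
grip_width: 85.6
```

Call:
send_rows(series="0 0 0.1 0 0 -0.0298;0 0 0.1 0 0 -0.0298;0 0 0.1 0 0 -0.0298;0 0 0.1 0 0 -0.0298;0 0 0.1 0 0 -0.0298;0 0 0.1 0 0 -0.0298;0 0 0.1 0 0 -0.0298;0 0 0.1 0 0 -0.0298;0 0 0.1 0 0 -0.0298;0 0 0 0 0 0")

```text
t: 3.35
tcp_pos: [498.0, 273.6, 157.1]
tool_rot: [3.139, -0.003, -1.914]
wrist_force: [0.2, -0.1, -0.1]
grip_width: 85.5
```

```bash
python3 - <<'E'
from station import *
from h import *
np.set_printoptions(precision=3,suppress=True)
o=get_obs();c=get_calibration("wrist");p,d=read_camera("wrist")
print(o['t'],o['tcp_pos'],o['tool_rot'],o['joint_positions'],o['wrist_force']);np.savez('w1.npz',p=p,d=d,**c);cv2.imwrite('pics/w1.png',p)
W=cloud(d,c);z=W[...,2];s=(d>0)&(z>24)&(z<33)
hsv=cv2.cvtColor(p,cv2.COLOR_BGR2HSV);s&=cv2.inRange(hsv,(10,50,100),(35,255,255))>0
n,l,st,_=cv2.connectedComponentsWithStats(s.astype(np.uint8))
for i in range(1,n):
    if st[i,4]>300: P=W[l==i];print(st[i],cv2.minAreaRect(P[:,:2].astype(np.float32)),np.median(P[:,2]))
E
```

```text
3.35 [497.971 273.566 157.144] [ 3.139 -0.003 -1.914] [ 0.391  0.397 -0.083  1.094  0.    -0.837] [ 0.248 -0.101 -0.112]
[ 229  164   42   61 2279] ((504.33880615234375, 284.70306396484375), (62.63935470581055, 39.94898223876953), 70.11663818359375) 27.710690067939936
```

View pics/w1.png

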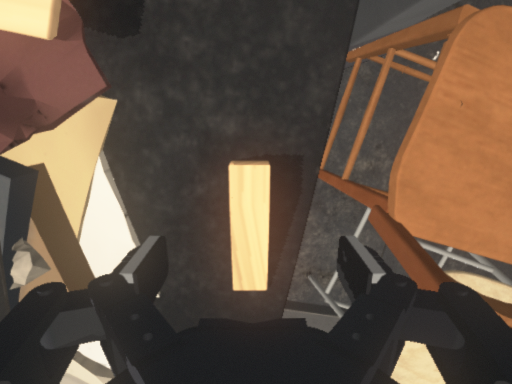

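The wedge lies straight under the open jaws at about (250,225). The thick end (z>24 region) is at the far end, rows 164 to 225, and it agrees with the top camera to 1–2 mm. I'll descend now.

Call:
send_rows(series="-0.019 -0.026 0.1 0 0 0;0 0 0.2 0 0 0;0 0 0.2 0 0 0;0 0 0.25 0 0 0;0 0 0.25 0 0 0;0 0 0.25 0 0 0;0 0 0.25 0 0 0;0 0 0.2 0 0 0;0 0 0.15 0 0 0;0 0 0 0 0 0")

```text
t: 4.23
tcp_pos: [500.1, 274.1, 8.6]
tool_rot: [3.138, -0.003, -1.917]
wrist_force: [-1.2, 0.3, -0.2]
grip_width: 85.3
```

Call:
send_rows(series="0 0 0.03 0 0 0;0 0 0.02 0 0 0;0 0 0 0 0 0;0 0 0 0 0 0")

```text
t: 4.57
tcp_pos: [502.8, 275.3, 8.2]
tool_rot: [-3.14, 0.001, -1.916]
wrist_force: [0.2, 0.1, -0.3]
grip_width: 85.4
```

Call:
send_rows(series="0 0 0 0 0 0;0 0 0 0 0 0;0 0 0 0 0 0;0 0 0 0 0 0;0 0 0 0 0 0;0 0 0 0 0 0;0 0 0 0 0 0;0 0 0 0 0 0;0 0 0 0 0 0;0 0 0 0 0 0", claw=1, grip_force=60)

```text
t: 5.4
tcp_pos: [502.5, 275.1, 7.9]
tool_rot: [-3.141, 0.001, -1.915]
wrist_force: [-0.6, 0.4, 5.0]
grip_width: 38.7
```

The heel is gripped at 38.7 mm. I'll lift it, carry it to in front of the foot and turn it towards the hinge.

Call:
send_rows(series="0 0 -0.13 0 0 0;0 0 -0.25 0 0 0;0 0 -0.25 0 0 0;0 0 -0.25 0 0 0;0 0 -0.25 0 0 0;0 0 0 0 0 0")

```text
t: 5.9
tcp_pos: [504.2, 275.9, 101.8]
tool_rot: [-3.137, 0.004, -1.915]
wrist_force: [0.5, 0.8, -1.1]
grip_width: 38.8
```

Call:
send_rows(series="0.1 -0.005 0 0 0 0;0.185 -0.005 0 0 0 0;0.2 -0.006 0 0 0 0;0.22 -0.006 0 0 0 0;0.22 -0.006 0 0 0 0;0.22 -0.006 0 0 0 0;0.22 -0.006 0 0 0 0;0.2 -0.006 0 0 0 0;0.185 -0.005 0 0 0 0;0.1 -0.002 0 0 0 0")

```text
t: 6.73
tcp_pos: [453.2, 132.2, 95.9]
tool_rot: [3.138, -0.003, -1.917]
wrist_force: [0.8, 0.3, -1.6]
grip_width: 38.6
```

Call:
send_rows(series="0 0 0 0 0 0.0289;0 0 0 0 0 0.0289;0 0 0 0 0 0.0289;0 0 0 0 0 0.0289;0 0 0 0 0 0.0289;0 0 0 0 0 0.0289;0 0 0 0 0 0.0289;0 0 0 0 0 0.0289;0 0 0 0 0 0.0289;0 0 0 0 0 0.0289")

```text
t: 7.57
tcp_pos: [454.8, 134.0, 96.6]
tool_rot: [3.141, -0.002, -2.828]
wrist_force: [0.3, -0.7, -1.5]
grip_width: 38.8
```

Call:
send_rows(series="0 0 0 0 0 0.0289;0 0 0 0 0 0.0289;0 0 0 0 0 0.0289;0 0 0 0 0 0.0289;0 0 0 0 0 0.0289;0 0 0 0 0 0.0289;0 0 0 0 0 0.0289;0 0 0 0 0 0.0289;0 0 0 0 0 0.0289;0 0 0 0 0 0.0289")

```text
t: 8.4
tcp_pos: [454.7, 134.0, 96.5]
tool_rot: [-3.14, -0.002, 2.548]
wrist_force: [-0.2, -0.5, -0.8]
grip_width: 38.6
```

```bash
python3 - <<'E'
from station import *
from h import *
np.set_printoptions(precision=3,suppress=True)
o=get_obs();print(o['t'],o['tcp_pos'],o['tool_rot'],o['joint_positions'],o['wrist_force'],o['grip_width'])
p,d=read_camera("scene");c=get_calibration("scene");np.savez('scene1.npz',p=p,d=d,**c)
cv2.imwrite('pics/scene1.png',cv2.resize(p[140:320,170:410],None,fx=3,fy=3))
p,d=read_camera("top");c=get_calibration("top");np.savez('top1.npz',p=p,d=d,**c)
cv2.imwrite('pics/top1.png',p)
E
```

```text
8.4 [454.738 133.975  96.491] [-3.14  -0.002  2.548] [ 0.152  0.269 -0.44   0.865  0.     0.746] [-0.204 -0.453 -0.784] 38.573120359252115
```

View pics/scene1.png

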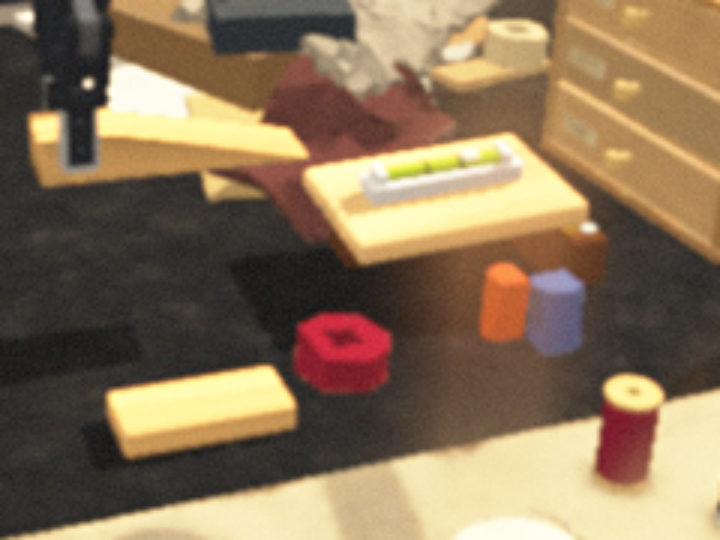

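The wedge is held level, thin end towards the board, and the brown foot shows under the middle of the front edge at crop (345,245), full image about (285,222). I'll check that against the predicted foot.

```bash
python3 - <<'E'
from h import *
np.set_printoptions(precision=1,suppress=True)
a=load('scene1.npz')
print('proj foot',proj([[593,41.6,8],[593,41.6,30]],a))
hsv=cv2.cvtColor(a['p'],cv2.COLOR_BGR2HSV)
print(hsv[214:230:2,276:296:2].tolist()[4])
W=cloud(a['d'],a)
for v in range(214,232,2): print(v,[tuple(W[v,u].round().astype(int).tolist()) for u in range(278,294,3)])
# wedge height now, top cam axis
t=load('top1.npz');W=cloud(t['d'],t);h=cv2.cvtColor(t['p'],cv2.COLOR_BGR2HSV)
s=(cv2.inRange(h,(10,50,120),(35,255,255))>0)&(t['d']>0)&(W[...,2]>88)&(W[...,2]<125)&(W[...,0]<620)&(W[...,1]<200)&(W[...,1]>20)
P=W[s].astype(np.float32);print(len(P),cv2.minAreaRect(P[:,:2]),cv2.boxPoints(cv2.minAreaRect(P[:,:2])))
E
```

```text
proj foot [[283.1 226.1]
 [283.6 215.5]]
[[35, 35, 44], [10, 19, 40], [11, 108, 64], [10, 171, 88], [12, 159, 85], [16, 134, 181], [17, 132, 216], [19, 122, 237], [19, 124, 238], [18, 130, 230]]
214 [(605, 64, 21), (582, 40, 38), (572, 26, 46), (576, 23, 46), (579, 18, 47), (581, 13, 48)]
216 [(599, 59, 21), (589, 45, 29), (571, 25, 43), (567, 16, 47), (572, 13, 47), (574, 8, 48)]
218 [(597, 57, 18), (592, 46, 24), (570, 24, 40), (563, 13, 46), (565, 8, 47), (568, 4, 48)]
220 [(600, 59, 12), (595, 48, 18), (583, 33, 27), (561, 11, 43), (559, 4, 47), (561, -1, 48)]
222 [(614, 69, -2), (588, 43, 18), (583, 33, 24), (562, 11, 39), (557, 2, 44), (559, -3, 46)]
224 [(607, 64, -1), (610, 59, 0), (584, 34, 19), (564, 13, 34), (557, 2, 41), (561, -2, 40)]
226 [(601, 59, -1), (604, 54, -1), (584, 33, 15), (587, 28, 15), (558, 2, 36), (559, -3, 38)]
228 [(595, 55, -2), (597, 49, -1), (601, 45, -1), (585, 27, 12), (611, 38, -2), (615, 34, -2)]
230 [(589, 50, -1), (592, 45, -1), (595, 41, -1), (600, 37, -2), (602, 32, 0), (610, 30, -3)]Traceback (most recent call last):
  File "<stdin>", line 12, in <module>
cv2.error: OpenCV(4.12.0) /io/opencv/modules/imgproc/src/convhull.cpp:143: error: (-215:Assertion failed) total >= 0 && (depth == CV_32F || depth == CV_32S) in function 'convexHull'
```

Call:
send_rows(series="0 0 0.15 0 0 0;0 0 0.2 0 0 0;0 0 0.2 0 0 0;0 0 0.2 0 0 0;0 0 0.15 0 0 0;0 0 0.1 0 0 0;0 0 0.05 0 0 0;0 0 0.03 0 0 0;0 0 0 0 0 0;0 0 0 0 0 0")

```text
t: 9.33
tcp_pos: [456.4, 134.3, 11.7]
tool_rot: [3.141, 0.001, 2.553]
wrist_force: [1.0, -0.4, -1.0]
grip_width: 38.6
```

```bash
python3 - <<'E'
from station import *
from h import *
np.set_printoptions(precision=1,suppress=True)
o=get_obs();print(o['t'],o['tcp_pos'],o['tool_rot'],o['wrist_force'])
p,d=read_camera("scene");c=get_calibration("scene");np.savez('scene2.npz',p=p,d=d,**c)
A=cv2.resize(p[140:320,170:410],None,fx=3,fy=3)
cv2.imwrite('pics/scene2.png',A)
p,d=read_camera("top");t=get_calibration("top");np.savez('top2.npz',p=p,d=d,**t);W=cloud(d,t);h=cv2.cvtColor(p,cv2.COLOR_BGR2HSV)
s=(cv2.inRange(h,(10,50,120),(35,255,255))>0)&(d>0)&(W[...,2]>2.5)&(W[...,2]<40)&(W[...,0]<620)&(W[...,0]>420)&(W[...,1]<200)&(W[...,1]>40)
n,l,st,_=cv2.connectedComponentsWithStats(s.astype(np.uint8));i=1+np.argmax(st[1:,4]);P=W[l==i].astype(np.float32);print(st[i],cv2.minAreaRect(P[:,:2]),cv2.boxPoints(cv2.minAreaRect(P[:,:2])))
E
```

```text
9.3333 [456.4 134.3  11.7] [3.1 0.  2.6] [ 1.  -0.4 -1. ]Traceback (most recent call last):
  File "<stdin>", line 10, in <module>
cv2.error: OpenCV(4.12.0) /io/opencv/modules/imgproc/src/convhull.cpp:143: error: (-215:Assertion failed) total >= 0 && (depth == CV_32F || depth == CV_32S) in function 'convexHull'
```

View pics/scene2.png

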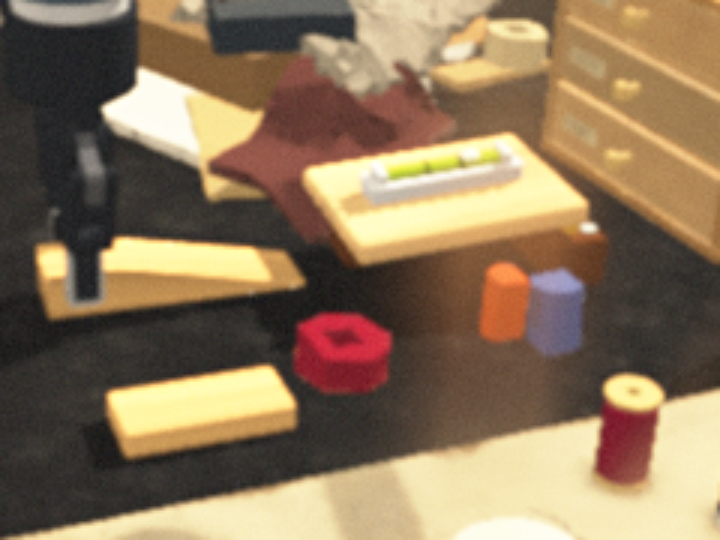

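The wedge hangs just above the bench, with its thin end clear of the foot and the path free. I'll lower the last 3–4 mm.

Call:
send_rows(series="0 0 0.03 0 0 0;0 0 0.015 0 0 0;0 0 0 0 0 0;0 0 0 0 0 0")

```text
t: 9.77
tcp_pos: [456.3, 134.2, 7.9]
tool_rot: [3.141, 0.0, 2.552]
wrist_force: [0.1, -0.1, -0.9]
grip_width: 38.8
```

```bash
python3 - <<'E'
from station import *
from h import *
np.set_printoptions(precision=2,suppress=True)
o=get_obs();print(o['t'],o['tcp_pos'],o['tool_rot'],o['wrist_force'])
a=load('scene2.npz');W=cloud(a['d'],a);h=cv2.cvtColor(a['p'],cv2.COLOR_BGR2HSV)
m=(cv2.inRange(h,(8,50,90),(35,255,255))>0)&(a['d']>0)
q=np.zeros(m.shape,bool);q[215:252,180:275]=1
P=W[m&q];u=np.array([.8296,-.5584]);v=np.array([.5584,.8296])
r=P[:,:2]-[593,41.6];s=r@u;t=r@v;ok=(P[:,2]>0)&(P[:,2]<45);s,t,z=s[ok],t[ok],P[ok,2]
print('s range',np.percentile(s,[0,1,99,100]))
for lo in range(-190,-20,15):
    k=(s>=lo)&(s<lo+15)
    if k.sum()>10: print(lo,k.sum(),'t',np.percentile(t[k],[2,98]),'zmax',np.percentile(z[k],97))
E
```

```text
9.7667 [456.25 134.22   7.86] [3.14 0.   2.55] [ 0.07 -0.13 -0.87]
s range [-184.95 -183.45  -32.23  -12.71]
-190 166 t [-25.03  16.91] zmax 32.21334216433888
-175 80 t [-26.76  21.68] zmax 41.729410617869156
-160 101 t [-27.47  -3.16] zmax 40.34388184836587
-145 184 t [-21.5   15.83] zmax 30.197296592451934
-130 171 t [-21.53  18.21] zmax 27.613863261447527
-115 164 t [-21.11  18.64] zmax 24.60021553004156
-100 143 t [-20.8   17.66] zmax 21.126457521031643
-85 132 t [-20.5   18.56] zmax 18.656188312353933
-70 115 t [-19.53  18.93] zmax 14.956093337392478
-55 104 t [-20.22  21.46] zmax 11.62614991786643
-40 57 t [-19.71  19.35] zmax 9.011463128041385
```

The wedge is aligned with the foot to about 1 mm. I'll seat it on the bench, then push in tool −x.

Call:
send_rows(series="0 0 0.015 0 0 0;0 0 0 0 0 0;0 0 0 0 0 0")

```text
t: 10.02
tcp_pos: [456.3, 134.2, 7.8]
tool_rot: [3.141, 0.001, 2.552]
wrist_force: [-4.2, -0.5, 12.1]
grip_width: 38.7
```

Call:
send_rows(series="-0.1 0 0 0 0 0;-0.1 0 0 0 0 0;-0.1 0 0 0 0 0;-0.1 0 0 0 0 0;-0.1 0 0 0 0 0;-0.1 0 0 0 0 0;-0.1 0 0 0 0 0;-0.1 0 0 0 0 0;-0.05 0 0 0 0 0;0 0 0 0 0 0")

```text
t: 10.85
tcp_pos: [508.4, 99.7, 7.8]
tool_rot: [3.139, -0.01, 2.554]
wrist_force: [-14.1, 10.2, 24.8]
grip_width: 38.8
```

```bash
cat >> h.py <<'E'
def bubble(img,c):
    """vial mask (green+pale+dark between) in top view; coordinates along the push axis on plane z=75"""
    u=np.array([.8296,-.5584]);h=cv2.cvtColor(img,cv2.COLOR_BGR2HSV)
    box=np.zeros(img.shape[:2],np.uint8);box[112:222,275:378]=255
    g=cv2.inRange(h,(28,90,80),(55,255,255))&box
    uv=np.argwhere(g>0)[:,::-1].astype(np.float32)
    P=onplane(uv,77,c)[:,:2];r=cv2.minAreaRect(P.astype(np.float32));ctr=np.array(r[0])
    # profile along the axis through the centre
    s=np.arange(-45,46,1.0);prof=[]
    for w in(-2,-1,0,1,2):
        X=ctr+s[:,None]*u+w*np.array([.5584,.8296]);q=proj(np.c_[X,np.full(len(s),77)],c).astype(np.float32)
        prof.append(cv2.remap(img,q[None,:,0],q[None,:,1],cv2.INTER_LINEAR)[0])
    prof=np.mean(prof,0)
    return r,s,prof
E
cat > look.py <<'E'
from station import *
from h import *
import sys
np.set_printoptions(precision=1,suppress=True,linewidth=170)
o=get_obs();print(o['t'],o['tcp_pos'],o['tool_rot'],o['wrist_force'],o['grip_width'])
I=[]
for i in range(1): p,d=read_camera("top");I.append(p)
c=get_calibration("top");img=np.mean(I,0).astype(np.uint8);np.savez(f'top_{sys.argv[1]}.npz',p=img,d=d,**c)
r,s,pr=bubble(img,c);print(r)
print('s',s[::2].astype(int));print('B',pr[::2,0].astype(int));print('V',pr[::2].mean(1).astype(int))
W=cloud(d,c);v,uu=np.mgrid[:384,:512];h=cv2.cvtColor(img,cv2.COLOR_BGR2HSV)
u=np.array([.8296,-.5584]);R=(W[...,:2]-[593,41.6]);S=R@u;T=R@np.array([.5584,.8296])
for lo,hi in((-6,4),(118,128)):
    k=(d>0)&(S>lo)&(S<hi)&(abs(T)>22)&(abs(T)<48)&(W[...,2]>40)&(W[...,2]<70);print('board z',lo,k.sum(),np.median(W[...,2][k]))
E
python3 look.py a; python3 - <<'E'
from h import *
np.set_printoptions(precision=1,suppress=True,linewidth=170)
a=load('top0.npz');r,s,pr=bubble(a['p'],a);print('start',r);print('B',pr[::2,0].astype(int));print('V',pr[::2].mean(1).astype(int))
E
```

```text
10.85 [508.4  99.7   7.8] [ 3.1 -0.   2.6] [-14.1  10.2  24.8] 38.76509703631781
((651.9828491210938, 0.9540481567382812), (13.394211769104004, 51.032325744628906), 55.487911224365234)
s [-45 -43 -41 -39 -37 -35 -33 -31 -29 -27 -25 -23 -21 -19 -17 -15 -13 -11  -9  -7  -5  -3  -1   1   3   5   7   9  11  13  15  17  19  21  23  25  27  29  31  33  35  37
  39  41  43  45]
B [133 108  90  95 120 143 155 157 155 151 143 120  81  53  44  44  42  43  41  41  42  56 106 178 219 232 234 235 205 114  47  39  36  40  54 106 186 234 241 239 232 192
 147 138 139 139]
V [126 102  85  90 113 135 146 147 145 143 140 144 155 159 160 160 159 160 159 159 158 148 150 205 237 245 246 246 234 194 163 159 158 160 160 171 210 243 248 246 244 228
 209 205 206 205]
board z -6 0 nan
board z 118 138 58.969921436911704
start ((641.81396484375, 7.946067810058594), (13.394211769104004, 75.71381378173828), 55.487911224365234)
B [180 214 238 205  91  49  44  45  43  43  46  47  46  45  45  45  46  46  45  43  43  45  40  41  43  44  44  52  91 164 215 233 237 238 220 146  60  41  42  39  47  95
 177 232 242 241]
V [196 227 246 229 173 161 160 161 160 160 162 162 162 161 162 159 141 126 152 162 162 163 161 162 163 163 162 153 149 199 235 245 247 248 241 210 171 163 163 161 160 168
 204 242 248 248]
  return _methods._mean(a, axis=axis, dtype=dtype,
  ret = ret.dtype.type(ret / rcount)
```

Call:
send_rows(series="0 0 -0.012 0 0 0;-0.06 0 0 0 0 0;-0.08 0 0 0 0 0;-0.08 0 0 0 0 0;-0.06 0 0 0 0 0;0 0 0 0 0 0;0 0 0 0 0 0")

```text
t: 11.48
tcp_pos: [525.0, 87.4, 7.8]
tool_rot: [3.141, -0.012, 2.555]
wrist_force: [-15.5, 10.2, 19.5]
grip_width: 39.0
```

```bash
cat > look2.py <<'E'
from station import *
from h import *
import sys
np.set_printoptions(precision=1,suppress=True,linewidth=170)
o=get_obs();f=o['tcp_pos']-[456.3,134.2,0];print('t %.2f'%o['t'],o['tcp_pos'],'pushed %.1f side %.1f'%(f[:2]@[.8296,-.5584],f[:2]@[.5584,.8296]),o['wrist_force'],o['grip_width'])
C=[641.8,7.95];u=np.array([.8296,-.5584]);vv=np.array([.5584,.8296]);s=np.arange(-48,49,1.0)
def prof(img,c,z=77):
    pr=[]
    for w in(-2,-1,0,1,2):
        X=C+s[:,None]*u+w*vv;q=proj(np.c_[X,np.full(len(s),z)],c).astype(np.float32)
        pr.append(cv2.remap(img,q[None,:,0],q[None,:,1],cv2.INTER_LINEAR)[0])
    return np.mean(pr,0)
for n in('scene','top'):
    if sys.argv[1]=='0': c=load(n+'0.npz');p=c['p']
    else:
        p,d=read_camera(n);c=get_calibration(n);np.savez(f'{n}_{sys.argv[1]}.npz',p=p,d=d,**c)
    pr=prof(p,c);print(n,'B V by s');print(s[::2].astype(int));print(pr[::2,0].astype(int));print(pr[::2].mean(1).astype(int))
E
python3 look2.py 0|tail -n 8;python3 look2.py b
```

```text
227 230 239 244 239 233 229]
top B V by s
[-48 -46 -44 -42 -40 -38 -36 -34 -32 -30 -28 -26 -24 -22 -20 -18 -16 -14 -12 -10  -8  -6  -4  -2   0   2   4   6   8  10  12  14  16  18  20  22  24  26  28  30  32  34
  36  38  40  42  44  46  48]
[184 179 192 231 232 149  60  46  43  44  43  45  47  46  46  44  45  46  45  47  42  44  44  42  40  41  44  43  47  66 126 193 226 237 239 236 191  97  46  40  41  41
  63 135 211 240 242 240 226]
[200 195 208 240 243 200 163 161 160 160 160 161 162 162 162 161 161 154 126 138 159 163 162 162 161 162 163 162 160 147 169 221 241 247 248 247 229 188 165 162 162 161
 161 181 227 247 248 247 242]
t 11.48 [525.   87.4   7.8] pushed 83.2 side -0.4 [-15.5  10.2  19.5] 39.01302597483887
scene B V by s
[-48 -46 -44 -42 -40 -38 -36 -34 -32 -30 -28 -26 -24 -22 -20 -18 -16 -14 -12 -10  -8  -6  -4  -2   0   2   4   6   8  10  12  14  16  18  20  22  24  26  28  30  32  34
  36  38  40  42  44  46  48]
[174 178 187 205 216 211 197 183 183 186 193 195 194 191 188 187 194 197 196 192 193 192 190 189 193 194 195 200 206 209 215 217 213 204 194 190 188 184 181 181 184 183
 183 188 211 232 238 228 207]
[223 226 230 237 241 238 234 229 229 230 233 235 234 233 232 231 234 235 235 234 234 233 233 232 233 234 234 236 238 239 241 242 240 237 234 232 231 230 229 229 230 229
 229 228 235 244 248 245 238]
top B V by s
[-48 -46 -44 -42 -40 -38 -36 -34 -32 -30 -28 -26 -24 -22 -20 -18 -16 -14 -12 -10  -8  -6  -4  -2   0   2   4   6   8  10  12  14  16  18  20  22  24  26  28  30  32  34
  36  38  40  42  44  46  48]
[167 170 172 175 176 178 179 182 181 182 182 182 179 178 178 178 175 174 173 169 169 170 168 167 167 166 164 160 149 125  96  85  95 119 142 152 146 129 101  63  43  38
  43  79 157 223 242 241 236]
[160 163 164 167 167 169 171 173 173 174 174 174 171 170 170 169 166 166 164 159 160 160 158 158 158 157 155 151 141 118  90  81  90 112 134 144 147 152 161 163 162 161
 162 168 195 234 248 247 245]
```

The top view is now blocked by the arm, so I'll read the bubble in the scene camera.

```bash
cat > vial.py <<'E'
from h import *
import sys
np.set_printoptions(precision=1,suppress=True,linewidth=170)
def run(f,save=None):
    a=load(f);p=a['p'];x0,y0,x1,y1=280,160,355,215
    I=cv2.resize(p[y0:y1,x0:x1],None,fx=8,fy=8,interpolation=cv2.INTER_CUBIC)
    h=cv2.cvtColor(I,cv2.COLOR_BGR2HSV);g=cv2.inRange(h,(27,110,100),(50,255,255))
    cs,_=cv2.findContours(g,cv2.RETR_EXTERNAL,cv2.CHAIN_APPROX_SIMPLE)
    for k in sorted(cs,key=lambda k:k[:,0,0].min()):
        if cv2.contourArea(k)>150:
            pt=k[:,0].astype(float);print(f,'green x %.0f..%.0f y %.0f..%.0f'%(pt[:,0].min(),pt[:,0].max(),pt[:,1].min(),pt[:,1].max()),cv2.contourArea(k))
    return I
if __name__=='__main__':
    A=run('scene0.npz');B=run(f'scene_{sys.argv[1]}.npz')
    if len(sys.argv)>2: cv2.imwrite(f'pics/v_{sys.argv[1]}.png',np.hstack([A[:,:],B])[:, :1200] if 0 else cv2.resize(np.vstack([A,B]),None,fx=.65,fy=.65))
E
python3 vial.py b 1
```

```text
scene0.npz green x 153..348 y 253..316 6298.5
scene0.npz green x 393..452 y 237..278 1640.5
scene_b.npz green x 161..347 y 251..300 5235.5
scene_b.npz green x 362..459 y 231..273 2713.5
```

View pics/v_b.png

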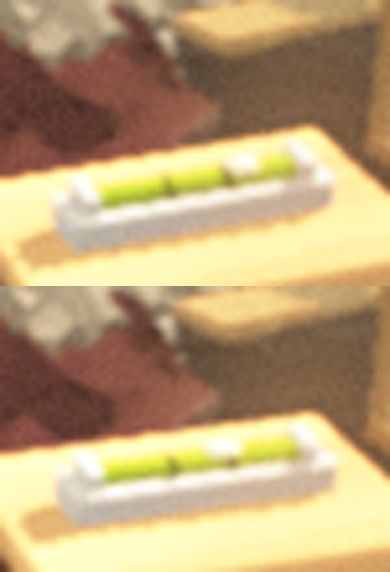

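```bash
python3 - <<'E'
from h import *
np.set_printoptions(precision=0,suppress=True)
a=load('scene0.npz');s=np.array([-38,-11,0,11,18.5,38.]);C=np.array([641.8,7.95]);u=np.array([.8296,-.5584])
for z0,t in((74,.073),(74,0.0),(78,0)):
    P=np.c_[C+s[:,None]*u,z0+t*s];print(z0,t,((proj(P,a)-[280,160])*8+3.5)*.65)
for f in('scene0.npz','scene_b.npz'):
    p=load(f)['p'][160:215,280:355];I=cv2.resize(p,None,fx=8,fy=8,interpolation=cv2.INTER_CUBIC)
    h=cv2.cvtColor(I,cv2.COLOR_BGR2HSV)
    g=cv2.inRange(h,(27,110,100),(50,255,255));pt=np.argwhere(g>0)[:,::-1];l=np.polyfit(pt[:,0],pt[:,1],1)
    x=np.arange(130,480,8);print(f,l);
    for dy in(-8,0,8,12):
        y=np.polyval(l,x)+dy;v=cv2.remap(h,x[None].astype(np.float32),y[None].astype(np.float32),cv2.INTER_LINEAR)[0]
        print(dy,'S',v[:,1]);print('   V',v[:,2])
E
```

```text
74 0.073 [[ 85. 179.]
 [157. 167.]
 [186. 162.]
 [215. 157.]
 [235. 154.]
 [285. 145.]]
74 0.0 [[ 85. 172.]
 [157. 165.]
 [186. 162.]
 [215. 159.]
 [235. 157.]
 [285. 152.]]
78 0 [[ 86. 162.]
 [158. 154.]
 [187. 152.]
 [216. 149.]
 [235. 147.]
 [286. 142.]]
scene0.npz [ -0. 326.]
-8 S [ 10   7  44 112 158 165 166 172 169 174 164 159 162 169 166 166 163 164
 167 166 162 167 163 161 160 164 158 112  71  46  34  29  29  60 110 152
 159 163 161 140  92  44  16  12]
   V [252 255 252 245 241 241 240 239 239 237 239 241 242 240 235 214 204 226
 239 241 239 237 238 238 239 235 216 208 227 244 248 251 253 250 244 235
 237 236 233 227 229 238 252 255]
0 S [ 17  11  26  82 152 186 187 189 186 188 187 186 187 193 188 182 173 170
 184 183 182 186 183 185 178 180 177 150 106  83  69  66  70  86 127 155
 172 176 172 169 123  66  34  27]
   V [240 250 247 235 228 223 220 222 222 221 219 224 220 218 217 194 170 194
 214 220 221 217 218 218 220 216 200 170 185 221 237 231 233 235 226 219
 217 217 217 207 210 223 237 245]
8 S [ 28  24  31  69 143 188 195 187 185 181 178 186 190 190 180 171 168 172
 18
[... 1460 characters left out ...]
87 188 182 180 172 182 178 184 178 168
 171 171 160 167 174 172 167 145 133 123 125 136 151 159 170 166 164 156
 163 158 159 173 161 123  75  50]
   V [216 221 226 223 208 200 195 195 196 195 194 195 199 193 196 194 180 152
 162 190 201 202 197 200 199 201 200 194 179 185 205 205 202 205 206 208
 206 208 209 200 194 197 214 224]
12 S [ 30  32  29  46  97 148 165 157 154 154 155 166 160 159 155 162 158 143
 146 154 143 147 152 146 147 137 142 136 135 138 139 134 144 146 152 137
 144 137 134 151 149 118  76  56]
   V [214 212 211 210 197 188 184 192 193 191 187 183 187 189 190 186 176 156
 160 186 197 196 194 197 198 199 194 185 168 175 200 207 204 203 204 210
 207 212 211 197 190 194 207 218]
```

In the lower picture the bubble has moved about 8 mm towards the centre: bubble at 8x px 345, lines at 268 and 354. About 20 mm more push is needed.

Call:
send_rows(series="0 0 -0.01 0 0 0;-0.04 0 0 0 0 0;-0.06 0 0 0 0 0;-0.06 0 0 0 0 0;-0.04 0 0 0 0 0;0 0 0 0 0 0;0 0 0 0 0 0")

```text
t: 12.17
tcp_pos: [539.7, 77.3, 7.9]
tool_rot: [-3.141, -0.009, 2.554]
wrist_force: [-10.1, 6.3, 10.5]
grip_width: 39.0
```

```bash
cat > bub.py <<'E'
from station import *
from h import *
import sys
np.set_printoptions(precision=1,suppress=True)
o=get_obs();f=o['tcp_pos']-[456.3,134.2,0];print('t %.2f'%o['t'],o['tcp_pos'],'pushed %.1f side %.1f'%(f[:2]@[.8296,-.5584],f[:2]@[.5584,.8296]),o['wrist_force'],o['tool_rot'],o['grip_width'])
p,d=read_camera('scene');c=get_calibration('scene');np.savez(f'scene_{sys.argv[1]}.npz',p=p,d=d,**c)
def meas(p):
    I=cv2.resize(p[160:215,280:355],None,fx=8,fy=8,interpolation=cv2.INTER_CUBIC);h=cv2.cvtColor(I,cv2.COLOR_BGR2HSV)
    pt=np.argwhere(cv2.inRange(h,(27,110,100),(50,255,255))>0)[:,::-1];l=np.polyfit(pt[:,0],pt[:,1],1)
    x=np.arange(130,480,2.)
    def row(dy,ch): return cv2.remap(h,x[None].astype(np.float32),(np.polyval(l,x)+dy)[None].astype(np.float32),cv2.INTER_LINEAR)[0][:,ch].astype(float)
    S=(row(-8,1)+row(-4,1))/2;V=(row(8,2)+row(10,2)+row(12,2))/3
    k=(x>190)&(x<430);b=x[k&(S<100)]
    from scipy.signal import find_peaks
    pk,pr=find_peaks(-V,prominence=12);pk=[i for i in pk if 200<x[i]<420]
    print('bubble',b.min(),b.max(),(b.min()+b.max())/2,'lines',[(x[i],int(V[i])) for i in pk],'vial',pt[:,0].min(),pt[:,0].max())
    L=[x[i] for i in pk]
    if len(L)==2: print('offset mm %.1f'%(((b.min()+b.max())/2-sum(L)/2)/(L[1]-L[0])*22))
meas(load('scene0.npz')['p']);meas(load('scene_b.npz')['p']);meas(p)
cv2.imwrite(f'pics/s_{sys.argv[1]}.png',np.vstack([cv2.resize(p[140:240,200:400],None,fx=3,fy=3),cv2.resize(p[160:215,280:355],(600,300),interpolation=cv2.INTER_CUBIC)]))
E
python3 bub.py c
```

```text
t 12.17 [539.7  77.3   7.9] pushed 101.0 side -0.6 [-10.1   6.3  10.5] [-3.1 -0.   2.6] 38.994743056583246
bubble 350.0 398.0 374.0 lines [(np.float64(260.0), 142), (np.float64(350.0), 148)] vial 153 452
offset mm 16.9
bubble 320.0 370.0 345.0 lines [(np.float64(268.0), 151), (np.float64(356.0), 171)] vial 161 459
offset mm 8.2
bubble 294.0 344.0 319.0 lines [(np.float64(270.0), 148), (np.float64(358.0), 168)] vial 165 461
offset mm 1.2
```

The offset is +1.2 mm. I'll push about 3 mm more, then ease the command back to relieve the load before letting go.

Call:
send_rows(series="-0.035 0 0 0 0 0;0 0 0 0 0 0;0 0 0 0 0 0;0.025 0 0 0 0 0;0.02 0 -0.006 0 0 0;0 0 0 0 0 0;0 0 0 0 0 0")

```text
t: 12.8
tcp_pos: [541.6, 76.2, 7.9]
tool_rot: [-3.141, -0.004, 2.553]
wrist_force: [-4.7, 3.2, -1.4]
grip_width: 38.6
```

```bash
python3 bub.py d
```

```text
t 12.80 [541.6  76.2   7.9] pushed 103.2 side -0.5 [-4.7  3.2 -1.4] [-3.1 -0.   2.6] 38.55145030663584
bubble 350.0 398.0 374.0 lines [(np.float64(260.0), 142), (np.float64(350.0), 148)] vial 153 452
offset mm 16.9
bubble 320.0 370.0 345.0 lines [(np.float64(268.0), 151), (np.float64(356.0), 171)] vial 161 459
offset mm 8.2
bubble 292.0 340.0 316.0 lines [(np.float64(272.0), 147), (np.float64(360.0), 162)] vial 166 463
offset mm 0.0
```

Call:
send_rows(series="0.01 0 0 0 0 0;0 0 0 0 0 0;0 0 0 0 0 0;0 0 0 0 0 0;0 0 0 0 0 0;0 0 0 0 0 0;0 0 0 0 0 0", claw=-0.4, grip_force=20)

```text
t: 13.43
tcp_pos: [543.4, 75.8, 8.9]
tool_rot: [3.141, 0.001, 2.552]
wrist_force: [-0.5, -0.6, -0.6]
grip_width: 59.7
```

```bash
python3 bub.py e|sed '2,5d'
```

```text
t 13.43 [543.4  75.8   8.9] pushed 104.9 side 0.2 [-0.5 -0.6 -0.6] [3.1 0.  2.6] 59.69738844392446
bubble 292.0 340.0 316.0 lines [(np.float64(272.0), 150), (np.float64(360.0), 164)] vial 166 462
offset mm 0.0
```

Call:
send_rows(series="0 0 -0.05 0 0 0;0 0 -0.1 0 0 0;0 0 -0.15 0 0 0;0 0 -0.2 0 0 0;0 0 -0.25 0 0 0;0 0 -0.25 0 0 0;0 0 -0.25 0 0 0;0 0 -0.25 0 0 0;0 0 -0.1 0 0 0")

```text
t: 14.23
tcp_pos: [544.9, 76.0, 140.5]
tool_rot: [3.139, 0.004, 2.552]
wrist_force: [0.6, -0.4, 0.7]
grip_width: 59.7
```

Call:
send_rows(series="0.1 0 -0.1 0 0 0;0.2 0 0 0 0 0;0.2 0 0 0 0 0;0.2 0 0 0 0 0;0.2 0 0 0 0 0;0.2 0 0 0 0 0;0.1 0 0 0 0 0;0 0 0 0 0 0;0 0 0 0 0 0")

```text
t: 14.98
tcp_pos: [463.0, 129.4, 144.6]
tool_rot: [-3.141, 0.0, 2.553]
wrist_force: [0.1, -0.7, -0.2]
grip_width: 59.5
```

```bash
python3 bub.py f|sed '2,5d'; python3 look.py g 2>/dev/null; cp pics/s_f.png pics/final.png
```

```text
t 14.98 [463.  129.4 144.6] pushed 8.2 side -0.3 [ 0.1 -0.7 -0.2] [-3.1  0.   2.6] 59.53138076998661
bubble 292.0 340.0 316.0 lines [(np.float64(272.0), 153), (np.float64(360.0), 167)] vial 167 462
offset mm 0.0
15.0333 [463.7 129.2 144.7] [3.1 0.  2.6] [ 0.6  0.4 -0.7] 59.92045064274907
((644.439208984375, 6.1654510498046875), (13.477482795715332, 74.7439193725586), 55.34384536743164)
s [-45 -43 -41 -39 -37 -35 -33 -31 -29 -27 -25 -23 -21 -19 -17 -15 -13 -11  -9  -7  -5  -3  -1   1   3   5   7   9  11  13  15  17  19  21  23  25  27  29  31  33  35  37
  39  41  43  45]
B [160 190 229 213 112  46  38  38  34  34  38  37  38  35  35  37  38  39  42  70 135 197 222 229 231 223 155  67  41  38  36  36  35  37  34  35  37  38  35  36  48 102
 177 226 236 234]
V [175 205 239 233 179 153 150 151 149 151 152 152 153 151 151 151 139 114 137 163 190 223 239 244 244 241 209 155 121 137 153 154 154 155 153 154 156 156 154 154 156 167
 203 238 245 244]
board z -6 144 59.36330259446248
board z 118 133 59.89076770503266
```

View pics/final.png

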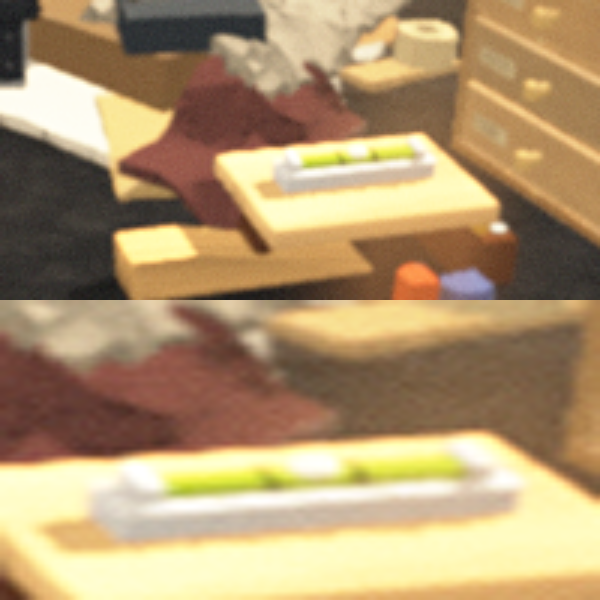

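The wedge lies under the foot, gripper clear, bubble between both lines (centred at about (315,467) in the lower panel). The top view agrees: lines at ±11 mm, bubble centre about +0.8 mm.

```bash
python3 -c "
from station import *
print(hand_in())"
```

```text
the job is handed in; nothing more can be done
None
```

The board is now held up by the wedge, the bubble sits between its two black lines, and I handed the job in at about t = 15 s.

I gripped the wedge by its heel, turned it towards the hinge and lowered it to the bench. I then pushed it about 103 mm, thin end first, under the foot. Before opening the fingers I eased off the push, then backed the gripper well away.

**Last checks, with the gripper clear:**
- **Bubble:** its offset from the vial centre was 0.0 mm in the scene view and about +0.8 mm in the top view, against a limit of 4.5 mm. The reading did not change between before and after letting go.
- **Board:** the top measured about 59.4 mm high at the front and 59.9 mm at the hinge end, so it is level to about half a millimetre.
- **Force:** the highest wrist force I read was about 30 N, while pushing.

**Disagreements:** the two views differed by about 1 mm at the end. Early on, the scene view read the bubble about 1.5 mm lower than the top view, which I put down to perspective. The top view was blocked by the arm during the push, so I steered by the scene view then.

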